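Release the red tin of shoe cream from the bench dispenser

TASK

Press down the yellow paddle of the dispenser lane that holds the red tin, so that its gate lifts and the tin rolls down into the open front end of the lane, then let the paddle come back up so that the gate is shut again. Only press the paddle: do not touch or pick up either tin, keep the black tin's gate shut, and leave the jar, the heel block and the hammer where they are.

Things in the scene. Friction and masses are not known exactly. Their poses are not given: they have to be found in the camera images.
- dispenser: wooden two-lane tin dispenser screwed to the bench, base 260 x 190 mm. Origin on the bench under its middle; x down the lanes, away from the robot, y left, z up. Lanes 50 mm wide, middles at y = +29 and -29 mm; floors 50 mm up at x = 0, falling 17 mm per 100 mm; walls 26 mm higher. Gates at x = 20 mm; beyond them the open tray, to a dark lip at x = 130 mm. Steel posts 116 mm high at x = -90 mm
- gate_left (a point): middle of the lower edge of the left lane's gate, an open steel frame 38 mm wide, 4 mm thick, 13 mm above the lane floor when shut; it hangs from the far end of the left lever and swings up with it
- gate_right (a point): the same for the right lane's gate, on the right lever
- red_tin_center (a point): centre of the red tin of shoe cream, a cylinder 40 mm across and 44 mm long, lying on its side across its lane against the shut gate, in either the left or the right lane. Released, it comes to rest against the lip with its centre near dispenser x = 110 mm
- black_tin_center (a point): centre of the black tin, same size, lying in the other lane
- lever_left (a joint): left rocker lever, a steel bar along the outside of the left lane on a cross pin. 0 = at rest, paddle up, gate shut; grows (rad) as the paddle goes down and the gate rises; hard stop at 0.42. The tin passes under from about 0.24. A spring returns it: about 1.2 N on the paddle starts it, 4.5 N holds it fully down.
- lever_right (a joint): right rocker lever, a steel bar along the outside of the right lane on a cross pin. 0 = at rest, paddle up, gate shut; grows (rad) as the paddle goes down and the gate rises; hard stop at 0.42. The tin passes under from about 0.24. A spring returns it: about 1.2 N on the paddle starts it, 4.5 N holds it fully down.
- paddle_left (a point): centre of the top of the left yellow paddle, 36 mm (dispenser x) by 34 mm (y), 6 mm thick, the near end of the left lever, at dispenser x = -182, y = +72 mm, 111 mm above the bench at rest, about 73 mm fully down (it swings about a pin 92 mm ahead of it, 105 mm above the bench). It works the gate of the left lane (dispenser y > 0).
- paddle_right (a point): centre of the top of the right yellow paddle, 36 mm (dispenser x) by 34 mm (y), 6 mm thick, the near end of the right lever, at dispenser x = -182, y = -72 mm, 111 mm above the bench at rest, about 73 mm fully down (it swings about a pin 92 mm ahead of it, 105 mm above the bench). It works the gate of the right lane (dispenser y < 0).
- glue_jar: amber glass glue jar with black cap, 48 mm across, 75 mm high, standing between the two paddles; origin at the centre of its underside; loose
- heel_block: dark shoe heel block, 62 x 56 x 31 mm, on the bench to the left of the dispenser; origin at the centre of its underside; loose
- hammer: hammer 240 mm long lying on the bench to the right of the dispenser, handle towards the robot; loose
Mind the look-alikes: they are no part of the job. What is meant by the part that bears red_tin_center is not blue, and is the larger of those in its own colour.

How it is judged (in metres and radians):
On the way, in this order (a step that is already met when the one before it is completed fails the run):
1. the red tin's paddle is pressed down and its gate lifts (((y of red_tin_center in the frame of dispenser above 0 m and value of joint lever_left above 0.15 rad) or (y of red_tin_center in the frame of dispenser below 0 m and value of joint lever_right above 0.15 rad))).
2. the red tin rolls into the tray end of its lane (x of red_tin_center in the frame of dispenser between 0.06 and 0.135 m and z of red_tin_center in the frame of dispenser between 0.04 and 0.075 m and y of red_tin_center in the frame of dispenser between -0.06 and 0.06 m), for 0.2 s.
At the end, for the whole second after the job is handed in: the red tin lies at rest in the tray end of its lane (its centre more than 40 mm past the gate and behind the lip), both levers are back up (below 0.05 rad), the black tin has moved less than 10 mm and the jar, heel block and hammer less than 20 mm (all of step 2 and value of joint each of lever_left, lever_right below 0.05 rad and distance of each of glue_jar, heel_block, hammer from where it was at the start of the episode below 0.02 m and distance of black_tin_center from where it was at the start of the episode below 0.01 m and linear speed of red_tin below 0.02 m/s); the robot touches nothing.
It fails at once if the robot touches a tin (contact force between any of the fingers, the arm and red_tin above 0.3 N or contact force between any of the fingers, the arm and black_tin above 0.3 N).
It fails at once if a tin is lifted out of its lane (z of any of red_tin_center, black_tin_center in the frame of dispenser above 0.1 m).
It fails at once if the black tin's gate is opened ((y of red_tin_center in the frame of dispenser above 0 m and value of joint lever_right above 0.12 rad) or (y of red_tin_center in the frame of dispenser below 0 m and value of joint lever_left above 0.12 rad)).
It fails at once if the black tin, jar, heel block or hammer is pushed away (distance of any of glue_jar, heel_block, hammer from where it was at the start of the episode above 0.03 m or distance of black_tin_center from where it was at the start of the episode above 0.015 m).
It fails at once if the glue jar is tipped over (angle between glue_jar's own z axis and vertical above 0.5 rad).
It also fails if it takes over 32 s, if anything falls off the work surface, if the arm or the gripper's body presses on something with over 40 N, if the wrist force passes 120 N, or if a joint passes its speed limit or range.

ROBOT

A 6-joint arm with a two-finger parallel gripper is mounted at the origin on the work surface. World frame = base frame: x ahead of the robot, y to its left, z up, the work surface at z = 0. Lengths are in mm, angles in rad, forces in N, time in s.
With the tool pointing down it reaches from about 425 to 1125 mm from the base axis. Payload 14.9 kg.
Tool frame: the origin (TCP) lies at the very end of the fingers, on their centre line; the grasp point (between the pads) lies 19 mm behind it (bot.hold_point_z is the distance from the TCP to the grasp point, in mm); z points along the fingers, y is the line along which they close (so a half turn about z gives the same grasp; the last joint's range is limited). The gripper opens to 91 mm and grips with 3 to 60 N. Pads are 32 mm wide; open, the fingers measure 118 mm over their backs; the gripper's body (76 mm by 178 mm) begins 60 mm behind the grasp point.
Start: joints at [-0.033, 0.379, 1.734, -0, 1.028, -0.033], TCP at [700.013, -0.006, 213.932] pointing down, gripper open.
Joint ranges: [-2.77, 2.77], [-0.74, 2.19], [0, 2.66], [-1.06, 4.2], [0.31, 2.87], [-3.08, 3.08]. Speed limits (rad/s): [1.89, 1.89, 2.39, 3.14, 3.14, 3.14].

INTERFACE

Orientations are given as a rotation vector (axis times angle).
In Python, from rig import bot, optics, order gives the robot as it stands. The module is installed in compiled form; this text tells all that it offers.
- The arm moves only by the tool send_rows, never from a script. Its argument "rows" is a list of rows, each an object with "fingers": the closure, from 0 (fully open) to 1 (shut); "travel": the shift along the world's x, y, z scaled (see below), a list of three; "turn": the turn about the world's z scaled (see below). In form: [{"fingers": fingers, "travel": [tx, ty, tz], "turn": turn}, ...]. A call has 1 to 20 rows; each row shifts and turns the commanded pose from where the row before left it; what a row does not reach is not made up. The controller multiplies each number of a shift by 20 mm and each number of a turn by 0.08 rad. A row lasts 1/12 s, in which the tool goes at most 41.7 mm and 7.16 degrees, less where a joint would pass 70% of its speed; a pose out of reach is approached as far as the arm can. A call with a number of a shift or a turn outside -1 to 1 is refused whole. A call with a gripper value outside its range is refused whole. The fingers move at their own pace and stop on an object; the grip force is fixed at half the most. Time passes only in rows, so rows that do not move let the fingers close. It gives the time, the measured TCP pose, the force, the opening and the grip force at its end, in the units of the state.
- bot.sense(): the state, without advancing time (a new reading comes with each control period).
- optics.grab_frame(name): name is "scene" or "side" or "wrist"; returns the picture (384x512x3 uint8, red, green, blue); there is no depth.
- optics.camera_params(name): a dict with "fx", "fy", "cx", "cy" (pixels), "rvec" (rotation vector, rad) and "tvec" (3), from world to camera coordinates, as OpenCV has them. Camera axes: x right, y down, z forward; pixel columns grow to the right and rows downward; lengths in mm; the calibration is good to about 2 mm. A picture is of the moment at which its call begins: read the wrist's pose just before it. camera_params takes no time and is no camera call; for the wrist camera it gives the pose at the moment of the call.
- order.sign_off(): hands the job in; it is judged then, once.
Trained networks look in the newest picture that a camera, given by its name, has taken for a name from the list of things; names that differ only in an ending like _2 or _b are one class to them, and where a whole thing is asked for, a point or a joint stands for the part that bears it (a point fixed in the world has none). Each returns a list of dicts, best first, with "confidence" (0 to 1); they miss things now and then, are a little off and sometimes report something else, mostly with a low value. They report only what shows in the picture. A call takes as long as a camera call. They do not tell look-alikes from the thing itself.
- optics.masks_of(camera, name): "pixels" (384x512 bool, what is visible of it) and "centre" ([column, row] in pixels, amid what is visible of it).
The state is a dict: "t": time; "joint_positions": joint angles; "qd": joint speeds; "effort": joint torques, N m; "ee_pos": TCP position; "eef_rot": TCP orientation; "wrist_force": force on the tool from outside, world axes, zero at the start; "ft_torque": the same for the moment, N m; "finger_gap": finger opening in mm; "grip_force": force on a finger pad.
Only numpy, scipy, OpenCV 4.12 (cv2) and the standard library are available. Lean on these libraries where they do the work, as an engineer would, in place of code of your own. Each camera call takes 0.05 s, during which the arm holds its last target. There are 200 camera calls.

## Working session

There is one attempt and no reset: what is moved stays moved. The work goes in short steps, Python scripts to look and compute and a tool call to move; the robot and the scene stay as the last step left them, time stands still between calls to the robot, and variables do not carry over. Pictures are saved under pics/ and viewed, at most 10 in all, crops included, and the job is handed in when it is done.

Besides the shell and the picture viewer there is one more tool, called in YAML: its name, and indented under it one key for each argument. send_rows: Moves the arm, as the interface text tells. Shifts and turns lie within -1 to 1; 1 stands for 20 mm of shift or 0.08 rad of turn. Its arguments: {"type":"object","properties":{"rows":{"type":"array"}},"required":["rows"]}

```bash
mkdir -p pics; cat > h.py <<'E'
import numpy as np, cv2
from rig import bot, optics, order
def P(c):
    p=optics.camera_params(c);K=np.array([[p['fx'],0,p['cx']],[0,p['fy'],p['cy']],[0,0,1.]])
    R=cv2.Rodrigues(np.array(p['rvec'],float))[0];return K,R,np.array(p['tvec'],float).ravel()
def onz(c,uv,z):
    K,R,t=P(c);d=R.T@np.linalg.solve(K,[uv[0],uv[1],1]);o=-R.T@t
    return o+d*(z-o[2])/d[2]
def proj(c,X):
    K,R,t=P(c);x=K@(R@np.asarray(X,float)+t);return x[:2]/x[2]
E
python3 - <<'E'
from h import *
ims=[]
for c in ["scene","side"]:
    im=optics.grab_frame(c);cv2.imwrite(f"pics/{c}.png",cv2.resize(im[:,:,::-1],(800,600)))
    for n,z in [("red_tin_center",60),("black_tin_center",60),("paddle_left",111),("paddle_right",111),("glue_jar",37),("heel_block",15),("dispenser",50)]:
        for m in optics.masks_of(c,n)[:3]:
            print(c,n,round(m["confidence"],2),np.round(m["centre"]),m["pixels"].sum(),np.round(onz(c,m["centre"],z)))
print(bot.sense()["t"])
E
```

```text
scene red_tin_center 0.69 [282. 214.] 232 [628.  97.  60.]
scene red_tin_center 0.56 [224. 214.] 211 [712.  14.  60.]
scene black_tin_center 0.62 [297. 231.] 219 [645. 153.  60.]
scene paddle_left 0.72 [338. 221.] 1045 [617. 224. 111.]
scene paddle_right 0.69 [281. 186.] 928 [612.  77. 111.]
scene glue_jar 0.67 [361. 192.] 591 [426. 148.  37.]
scene heel_block 0.67 [270. 170.] 1108 [485. -87.  15.]
scene heel_block 0.63 [334. 222.] 946 [528. 154.  15.]
scene heel_block 0.35 [281. 212.] 297 [585.  52.  15.]
scene dispenser 0.97 [294. 244.] 13278 [667. 167.  50.]
side red_tin_center 0.81 [334. 201.] 428 [729. -91.  60.]
side red_tin_center 0.69 [236. 166.] 208 [667. 140.  60.]
side red_tin_center 0.64 [294. 215.] 226 [637. -70.  60.]
side black_tin_center 0.61 [222. 159.] 276 [660. 182.  60.]
side paddle_left 0.84 [187. 146.] 764 [585. 205. 111.]
side paddle_right 0.89 [205. 180.] 817 [534.  76. 111.]
side paddle_right 0.43 [219. 159.] 307 [605. 120. 111.]
side paddle_right 0.42 [138. 164.] 377 [468. 213. 111.]
side glue_jar 0.73 [200. 181.] 757 [589. 170.  37.]
side glue_jar 0.71 [138. 215.] 946 [423. 152.  37.]
side heel_block 0.85 [137. 164.] 399 [536. 356.  15.]
side dispenser 0.82 [226. 182.] 8905 [617. 113.  50.]
0.8
```

View pics/scene.png

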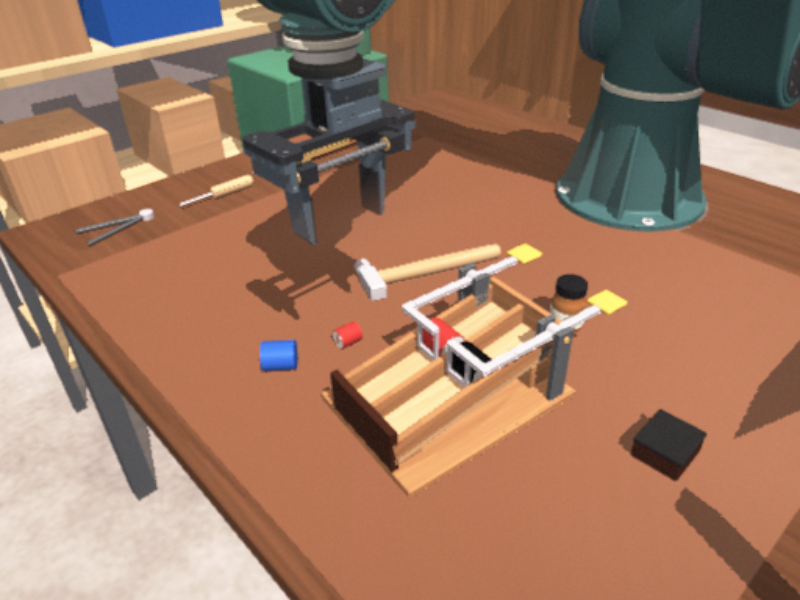

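View pics/side.png

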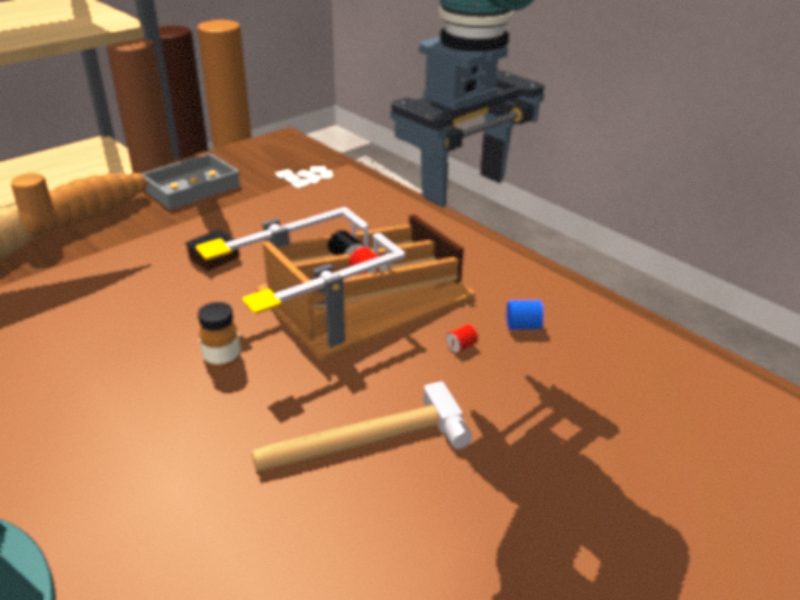

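The red tin is in the right lane (scene view about (437,335), side view (363,258)), with the black tin in the left. The small red tin and the blue tin on the bench are decoys. The right paddle is at scene (525,254) and side (262,300); the jar stands on its inner side. I'll get the yellow centroids and the dispenser yaw.

```bash
python3 - <<'E'
from h import *
res={}
for c in ["scene","side"]:
    im=cv2.imread(f"pics/{c}.png");hsv=cv2.cvtColor(im,cv2.COLOR_BGR2HSV)
    m=cv2.inRange(hsv,(26,170,150),(34,255,255))
    n,l,s,ce=cv2.connectedComponentsWithStats(m)
    for i in range(1,n):
        if s[i,4]>150:
            uv=ce[i]*.64-.18; X=onz(c,uv,110); res.setdefault(c,[]).append(X); print(c,ce[i].round(),s[i,4],X.round(1))
for c in res: res[c].sort(key=lambda X:X[1])
r=np.mean([res[c][0] for c in res],0);l=np.mean([res[c][1] for c in res],0)
d=l-r;y=d[:2]/np.hypot(*d[:2]);x=np.array([y[1],-y[0]]);print("R",r,"L",l,"dist",np.hypot(*d[:2]),"yaw",np.arctan2(x[1],x[0]))
o=(r+l)[:2]/2+182*x;print("origin",o)
for name,(a,b,z) in dict(origin=(0,0,50),lipR=(130,-54,54),red=(0,-29,70),padR=(-182,-72,111)).items():
    w=np.r_[o+a*x+b*y,z];print(name,w.round(),[ (proj(c,w)/.64).round() for c in res])
for c,uv in [("scene",(570,330)),("side",(220,355))]: print("jar",onz(c,np.array(uv)*.64,4).round())
for c,uv in [("scene",(498,250)),("side",(260,460))]: print("hammer end",onz(c,np.array(uv)*.64,12).round())
print(bot.sense()["eef_rot"])
E
```

```text
side [212. 248.] 348 [476.5 235.7 110. ]
side [261. 300.] 479 [458.6  92.8 110. ]
R [458.63324134  92.80721693 110.        ] L [476.53630884 235.70101338 110.        ] dist 144.01096100803727 yaw -0.12463985954086416
origin [648.17291069 141.62834931]
origin [648. 142.  50.] [array([358., 269.])]
lipR [770.  72.  54.] [array([454., 256.])]
red [645. 113.  70.] [array([369., 266.])]
padR [459.  93. 111.] [array([260., 299.])]
jar [439. 171.   4.]
jar [425. 154.   4.]
hammer end [354. -35.  12.]
hammer end [361. -40.  12.]
[-2.22136391e+00 -2.22148575e+00  5.00732645e-05]
```

send_rows:
  rows:
    - {"fingers":1,"travel":[-0.92,0.36,0],"turn":-0.78}
    - {"fingers":1,"travel":[-0.92,0.36,0],"turn":-0.78}
    - {"fingers":1,"travel":[-0.92,0.36,0],"turn":0}
    - {"fingers":1,"travel":[-0.92,0.36,0],"turn":0}
    - {"fingers":1,"travel":[-0.92,0.36,0],"turn":0}
    - {"fingers":1,"travel":[-0.92,0.36,0],"turn":0}
    - {"fingers":1,"travel":[-0.92,0.36,0],"turn":0}
    - {"fingers":1,"travel":[-0.92,0.36,0],"turn":0}
    - {"fingers":1,"travel":[-0.92,0.36,0],"turn":0}
    - {"fingers":1,"travel":[-0.92,0.36,0],"turn":0}
    - {"fingers":1,"travel":[-0.92,0.36,0],"turn":0}
    - {"fingers":1,"travel":[-0.92,0.36,0],"turn":0}
    - {"fingers":1,"travel":[-0.92,0.33,0],"turn":0}
    - {"fingers":1,"travel":[0,0,-1],"turn":0}
    - {"fingers":1,"travel":[0,0,-1],"turn":0}
    - {"fingers":1,"travel":[0,0,-1],"turn":0}
    - {"fingers":1,"travel":[0,0,-0.8],"turn":0}
    - {"fingers":1,"travel":[0,0,0],"turn":0}
    - {"fingers":1,"travel":[0,0,0],"turn":0}

```text
t: 2.38
ee_pos: [460.5, 92.9, 137.8]
eef_rot: [-2.355, -2.078, 0.002]
wrist_force: [-0.1, -0.0, -0.6]
finger_gap: 0.6
grip_force: 0.0
```

```bash
python3 - <<'E'
from h import *
a=[cv2.resize(optics.grab_frame(c)[y:y+150,x:x+200,::-1],(400,300),interpolation=cv2.INTER_CUBIC) for c,x,y in [("scene",240,90),("side",80,110)]]
cv2.imwrite("pics/hover.png",np.hstack(a))
s=bot.sense();print(s["ee_pos"],s["t"],s["wrist_force"])
print(onz("scene",np.array([525,254])*.64,110),onz("scene",np.array([607,301])*.64,110))
E
```

```text
[461.48405445  93.08402545 138.9425377 ] 2.4833 [ 0.38368901  0.27883845 -0.07869068]
[463.43365243  97.82574323 110.        ] [479.04874729 237.54567597 110.        ]
```

View pics/hover.png

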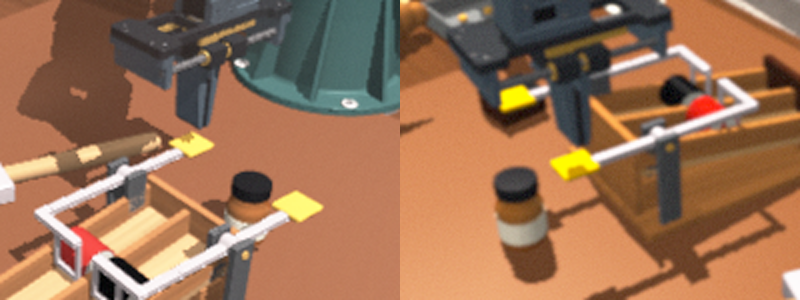

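The fingertips sit directly over the right paddle in both views, so I'll press.

send_rows:
  rows:
    - {"fingers":1,"travel":[0,0.1,-0.6],"turn":0}
    - {"fingers":1,"travel":[0,0,-0.6],"turn":0}
    - {"fingers":1,"travel":[0,0,-0.4],"turn":0}
    - {"fingers":1,"travel":[0,0,-0.4],"turn":0}
    - {"fingers":1,"travel":[0,0,-0.4],"turn":0}
    - {"fingers":1,"travel":[0,0,-0.4],"turn":0}
    - {"fingers":1,"travel":[0,0,0],"turn":0}
    - {"fingers":1,"travel":[0,0,0],"turn":0}
    - {"fingers":1,"travel":[0,0,0],"turn":0}
    - {"fingers":1,"travel":[0,0,0],"turn":0}
    - {"fingers":1,"travel":[0,0,0],"turn":0}
    - {"fingers":1,"travel":[0,0,0],"turn":0}
    - {"fingers":1,"travel":[0,0,0],"turn":0}
    - {"fingers":1,"travel":[0,0,0],"turn":0}

```text
t: 3.65
ee_pos: [460.6, 95.0, 82.0]
eef_rot: [-2.356, -2.078, 0.0]
wrist_force: [-2.3, 0.5, 4.4]
finger_gap: 0.6
grip_force: 2.1
```

```bash
python3 - <<'E'
from h import *
a=[cv2.resize(optics.grab_frame(c)[y:y+150,x:x+200,::-1],(400,300),interpolation=cv2.INTER_CUBIC) for c,x,y in [("scene",200,150),("side",110,110)]]
cv2.imwrite("pics/press.png",np.hstack(a))
E
```

```text
(no output)
```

View pics/press.png

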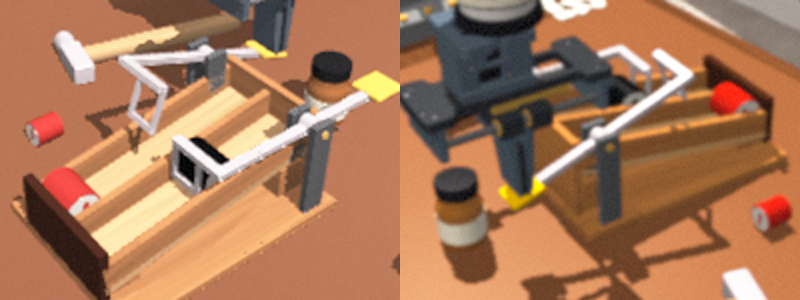

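The gate is lifted and the red tin rests against the lip at crop (72,192). The black gate stays shut. Next I'll release the paddle gently and back off.

send_rows:
  rows:
    - {"fingers":1,"travel":[0,0,0.3],"turn":0}
    - {"fingers":1,"travel":[0,0,0.3],"turn":0}
    - {"fingers":1,"travel":[0,0,0.4],"turn":0}
    - {"fingers":1,"travel":[0,0,0.4],"turn":0}
    - {"fingers":1,"travel":[0,0,0.6],"turn":0}
    - {"fingers":1,"travel":[0,0,1],"turn":0}
    - {"fingers":1,"travel":[0,0,1],"turn":0}
    - {"fingers":1,"travel":[0,0,1],"turn":0}
    - {"fingers":1,"travel":[0,0,1],"turn":0}
    - {"fingers":1,"travel":[0,0,0],"turn":0}
    - {"fingers":1,"travel":[0,0,0],"turn":0}
    - {"fingers":1,"travel":[0,0,0],"turn":0}
    - {"fingers":1,"travel":[0,0,0],"turn":0}
    - {"fingers":1,"travel":[0,0,0],"turn":0}
    - {"fingers":1,"travel":[0,0,0],"turn":0}

```text
t: 5.0
ee_pos: [460.5, 94.9, 201.3]
eef_rot: [-2.355, -2.078, 0.002]
wrist_force: [-0.5, -0.4, -0.7]
finger_gap: 0.5
grip_force: 0.0
```

```bash
python3 - <<'E'
from h import *
a=[cv2.resize(optics.grab_frame(c)[y:y+150,x:x+200,::-1],(400,300),interpolation=cv2.INTER_CUBIC) for c,x,y in [("scene",200,150),("side",110,110)]]
cv2.imwrite("pics/end.png",np.hstack(a))
E
```

```text
(no output)
```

View pics/end.png

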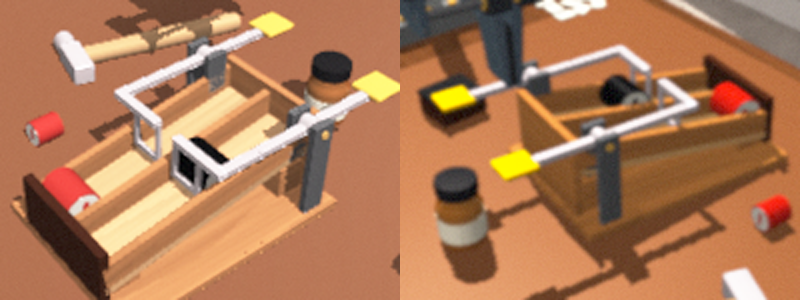

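Both paddles are back at their starting pixels (right one at scene (336,162)), the gate is shut and the red tin is at the lip. Nothing else has moved.

```bash
python3 -c "
from rig import order
print(order.sign_off())"
```

```text
the job is handed in; nothing more can be done
None
```

I pressed the right paddle, the red tin rolled down to rest against the lip, and the paddle came back up with its gate shut; the last pictures show nothing else moved, and the job is handed in (no verdict was returned).

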